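Seat a crock's nested lids, then take the outer cover off alone

ROBOT

A 6-joint arm with a two-finger parallel gripper is mounted at the origin on a cart in front of the work surface, level with it; the furniture and walls round the work are solid. World frame = base frame: x ahead of the robot, y to its left, z up, the work surface at z = 0. Lengths are in m, angles in rad, forces in N, time in s.
With the tool pointing down it reaches from about 0.225 to 0.875 m from the base axis. Payload 3.4 kg.
Tool frame: the origin (TCP) lies at the very end of the fingers, on their centre line; the grasp point (between the pads) lies behind it (manip.grasp_offset is the z of the grasp point in the tool frame, in m); z points along the fingers, y is the line along which they close (so a half turn about z gives the same grasp; the last joint's range is limited). The gripper opens to 85 mm and grips with 20 to 120 N. Pads are 22 mm wide; open, the fingers measure 114 mm over their backs; the gripper's body (76 mm by 85 mm) begins 54 mm behind the grasp point. The pads swing forward as they close: fully open they stand 13 mm farther back than shut.
Start: joints at [-1.278, 0.276, 1.505, -0, 1.361, -0.121], TCP at [0.231, -0.527, 0.231] pointing down, gripper open.
Joint ranges: [-2.89, 2.89], [-0.75, 2.08], [0.22, 2.7], [-1.18, 4.32], [0.11, 2.71], [-2.7, 2.7]. Speed limits (rad/s): [2.57, 2.57, 3.14, 3.14, 3.14, 3.14].

INTERFACE

Orientations are given as a unit quaternion [w, x, y, z].
In Python, from rig import manip gives the robot as it stands.
- The arm moves only by the shell command python3 -m pendant 'ROWS' [FORCE]. ROWS is JSON, a list of rows, each an object of numbers: "dx", "dy", "dz": the shift along the tool's x, y, z in m; "rx", "ry", "rz": the turn, a rotation vector about the tool's x, y, z in degrees; "hand": the finger opening in m, from 0 to 0.0854. In form: [{"dx": .., "dy": .., "dz": .., "rx": .., "ry": .., "rz": .., "hand": ..}, ...]. A call has 1 to 12 rows; each row shifts and turns the commanded pose from where the row before left it, along the tool's axes as they then stand; what a row does not reach is not made up. A row lasts 1/12 s, in which the tool goes at most 41.7 mm and 7.16 degrees, less where a joint would pass 70% of its speed; a pose out of reach is approached as far as the arm can. A call is refused whole if a number of a shift passes 0.0417 or a number of a turn 7.16, either way. A call with a gripper value outside its range is refused whole. The fingers move at their own pace and stop on an object; FORCE is the grip in N (left out, the last holds). Time passes only in rows, so rows that do not move let the fingers close. It gives the time, the measured TCP pose, the force, the opening and the grip force at its end, in the units of the state.
- manip.get_state(): the state, without advancing time (a new reading comes with each control period).
- manip.get_image(name): name is "scene" or "top" or "wrist"; returns a dict with "frame" (480x640x3 uint8, red, green, blue), "fx", "fy", "cx", "cy" (pixels), "position" and "attitude" of the camera in the world; the wrist camera has in their place "mount" (4x4, takes a point from camera to tool coordinates, whose origin is the TCP and whose axes are the flange's). Camera axes: x right, y up, looking along -z (the intrinsics and any distortion apply to the point x, -y, -z); pixel columns grow to the right and rows downward; lengths in m; the calibration is good to about 2 mm. A picture is of the moment at which its call begins: read the wrist's pose just before it. There is no depth.
- manip.sign_off(): hands the job in; it is judged then, once.
The state is a dict: "clock": time; "qpos": joint angles; "qd": joint speeds; "effort": joint torques, N m; "position": TCP position; "ee_rot": TCP orientation; "contact_force": force on the tool from outside, world axes, zero at the start; "moment": the same for the moment, N m; "width": finger opening in m; "gripper_force": force on a finger pad.
Only numpy, scipy, OpenCV 4.12 (cv2) and the standard library are available. Lean on these libraries where they do the work, as an engineer would, in place of code of your own. Each camera call takes 0.05 s, during which the arm holds its last target. There are 200 camera calls.

TASK

Put the nested lid set on the open crock in one piece: carry both lids together by the inner lid's wooden knob, lower them gently until the inner lid is fully home on the crock's neck, and let go. Then take hold of the outer cover by its collar and lift it off alone for washing, leaving the inner lid closed on the crock, undisturbed. Finish still holding the cover up in the air, with its lower edge about 5 cm above the inner lid's knob; do not shove the crock about or disturb the mug, spice jar and small tin.

Things in the scene. Friction and masses are not known exactly. Their poses are not given: they have to be found in the camera images.
- crock: White stoneware crock, open at the top, loose, heavy (1.6 kg), 100 mm in diameter, 85 mm tall. Origin: centre of its underside, z up. Body radius 50 mm up to 55 mm high, shoulder sloping in to 65 mm, then an upright neck of outer radius 34 mm from 65 to 79 mm, tapered to 32 mm at the rim at 85 mm.
- crock_rim (a point): Centre of the crock's open mouth, in the plane of its rim, 85 mm above its underside.
- lid_mat: Round wooden mat, fixed, 136 mm in diameter, 10 mm thick, on which the lid set stands at the start; it and the crock may be on either side. Behind both stands a tall dresser, its flat front 0.57 m ahead of the robot base: swing round near the robot. Origin: centre of its underside.
- inner_lid: Inner lid: steel cap 80 mm in diameter, 140 g. Origin: centre of its skirt's lower edge, z up. Skirt (inner radius 36.5 mm, 18 mm deep) slips over the crock's neck; plate (18 to 22 mm) rests on the crock's rim: home, its origin is 67 mm above the crock's underside. On a 14 mm thick stem stands a round wooden knob, 20 mm in diameter, from 47 to 74 mm.
- inner_knob (a point): Centre of the top face of the inner lid's knob, 74 mm above the inner lid's lower edge. The knob can be gripped over the 24 mm below this point; gripping it lifts both lids, as the cover rests on the inner lid.
- outer_cover: Outer cover: white stoneware, 96 mm in diameter, 200 g, resting loosely on the inner lid's plate. Origin: centre of its skirt's lower edge, nested 3 mm above the inner lid's origin. Skirt inner radius 44 mm; top 19 to 23 mm up; in its middle an upright collar, 38 mm outer, 30 mm inner diameter, from 23 to 46 mm, out of which the inner lid's knob stands 25 mm.
- collar_top (a point): Centre of the collar's upper edge, 46 mm above the cover's lower edge. Grip the collar across its outside (38 mm), fingers reaching up to 20 mm below this point, with the knob standing free between the fingers.
- mug: Bystander: small cream mug with a handle, 59 x 83 x 55 mm. Origin: centre of its underside.
- spice_jar: Bystander: spice jar with a dark cap, 41 mm in diameter, 105 mm tall. Origin: centre of its underside.
- small_tin: Bystander: closed food tin, 57 mm in diameter, 72 mm tall. Origin: centre of its underside.

How it is judged:
On the way, in this order (a step that is already met when the one before it is completed fails the run):
1. both lids, still nested, are lifted together off the mat (height (world z) of inner_lid above 0.04 m and horizontal distance between outer_cover and inner_lid below 0.008 m and z of outer_cover in the frame of inner_lid below 0.012 m), for 0.2 s.
2. the inner lid is fully home on the crock's neck, the cover still nested on it, and the fingers have let the lids go (z of inner_lid in the frame of crock between 0.06 and 0.07 m and horizontal distance between inner_lid and crock below 0.006 m and angle between the z axis of inner_lid and the z axis of crock, either way round below 0.06 rad and horizontal distance between outer_cover and inner_lid below 0.008 m and z of outer_cover in the frame of inner_lid below 0.012 m and contact force between the fingers and inner_lid below 0.2 N and contact force between the fingers and outer_cover below 0.2 N), for 0.2 s.
3. the cover alone is lifted clear above the knob, the inner lid staying home (z of inner_lid in the frame of crock between 0.06 and 0.07 m and horizontal distance between inner_lid and crock below 0.006 m and angle between the z axis of inner_lid and the z axis of crock, either way round below 0.06 rad and z of outer_cover in the frame of crock above 0.16 m), for 0.2 s.
At the end, for the whole second after the job is handed in: The fingers hold the cover still, its lower edge over 160 mm above the crock's underside (19 mm over the knob), clear of inner lid and crock; the inner lid is home: origin 60 to 70 mm above the crock's underside, within 6 mm of its axis and 0.06 rad of level, untouched; the crock upright (all of step 3 and contact force between the fingers and outer_cover above 1 N and contact force between outer_cover and inner_lid below 0.1 N and contact force between outer_cover and crock below 0.1 N and contact force between the fingers and inner_lid below 0.2 N and linear speed of outer_cover below 0.05 m/s and linear speed of inner_lid below 0.03 m/s and angle between crock's own z axis and vertical below 0.05 rad); the arm keeps its last pose, push and grip.
It fails at once if the cover parts from the inner lid (more than 12 mm up or 8 mm aside) while the inner lid is not home on the crock (not (horizontal distance between outer_cover and inner_lid below 0.008 m and z of outer_cover in the frame of inner_lid below 0.012 m) and not (z of inner_lid in the frame of crock between 0.06 and 0.07 m and horizontal distance between inner_lid and crock below 0.006 m and angle between the z axis of inner_lid and the z axis of crock, either way round below 0.06 rad)).
It fails at once if the inner lid drops onto the crock (faster than 0.35 m/s within 30 mm of home) (horizontal distance between inner_lid and crock below 0.02 m and z of inner_lid in the frame of crock below 0.097 m and linear speed of inner_lid above 0.35 m/s).
It fails at once if the crock is shoved more than 30 mm or tipped (distance of crock from where it was at the start of the episode above 0.03 m or angle between crock's own z axis and vertical above 0.25 rad).
It fails at once if the mug, spice jar or small tin is moved more than 30 mm (distance of any of mug, spice_jar, small_tin from where it was at the start of the episode above 0.03 m).
It also fails if it takes over 64 s, if anything falls off the work surface, if the arm or the gripper's body presses on something with over 40 N, if the wrist force passes 120 N, or if a joint passes its speed limit or range.

## Working session

There is one attempt and no reset: what is moved stays moved. The work goes in short steps, Python scripts to look and compute and a shell command to move; the robot and the scene stay as the last step left them, time stands still between calls to the robot, and variables do not carry over. Pictures are saved under pics/ and viewed, at most 10 in all, crops included, and the job is handed in when it is done.

```bash
mkdir -p pics
cat > h.py <<'E'
from rig import manip
import numpy as np, cv2
from scipy.spatial.transform import Rotation as R
def rot(q): q=np.asarray(q,float); return q if q.shape==(3,3) else R.from_quat(q,scalar_first=True).as_matrix()
def pose(im,s=None):
    if 'mount' in im:
        M=np.array(im['mount']); T=rot(s['ee_rot'])
        return T@M[:3,3]+s['position'], T@M[:3,:3]
    return np.array(im['position']),rot(im['attitude'])
def ray(im,u,v,s=None):
    p,A=pose(im,s); d=A@np.array([(u-im['cx'])/im['fx'],-(v-im['cy'])/im['fy'],-1]); return p,d/np.linalg.norm(d)
def atz(im,u,v,z,s=None):
    p,d=ray(im,u,v,s); return p+d*(z-p[2])/d[2]
def proj(im,X,s=None):
    p,A=pose(im,s); c=A.T@(np.asarray(X)-p); return im['cx']-im['fx']*c[0]/c[2], im['cy']+im['fy']*c[1]/c[2]
def tri(rs):
    S=np.zeros((3,3));b=np.zeros(3)
    for p,d in rs: P=np.eye(3)-np.outer(d,d);S+=P;b+=P@p
    x=np.linalg.solve(S,b); return x,[np.linalg.norm((np.eye(3)-np.outer(d,d))@(x-p)) for p,d in rs]
E
python3 - <<'E'
from h import *
import pickle
s=manip.get_state();print(s['position'],s['ee_rot'],s['width'],manip.grasp_offset)
d={}
for n in('scene','top','wrist'):
    im=manip.get_image(n);d[n]=im;cv2.imwrite(f'pics/{n}0.png',im['frame'][:,:,::-1])
    print(n,{k:(np.round(v,4).tolist()) for k,v in im.items() if k!='frame' and not isinstance(v,str)})
pickle.dump((s,d),open('v0.pkl','wb'))
E
```

```text
[ 0.2310374  -0.52596769  0.23044105] [-9.03095772e-04  9.78672897e-01  2.05422828e-01 -8.40968889e-05] 0.08547560513680294 -0.0187
scene {'fx': 601.7622, 'fy': 601.7622, 'cx': 324.2076, 'cy': 240.954, 'position': [-0.0313, 0.5125, 0.791], 'attitude': [-0.3364, -0.156, 0.3655, 0.8537]}
top {'fx': 505.2361, 'fy': 505.2361, 'cx': 314.721, 'cy': 242.2131, 'position': [0.2807, -0.0158, 1.1211], 'attitude': [0.712, 0.0684, -0.0622, -0.696]}
wrist {'fx': 376.6905, 'fy': 376.6905, 'cx': 321.966, 'cy': 241.2403, 'mount': [[0.0001, 0.9599, 0.2804, 0.072], [1.0, -0.0004, 0.0011, -0.0003], [0.0012, 0.2804, -0.9599, -0.1429], [0.0, 0.0, 0.0, 1.0]]}
```

View pics/scene0.png

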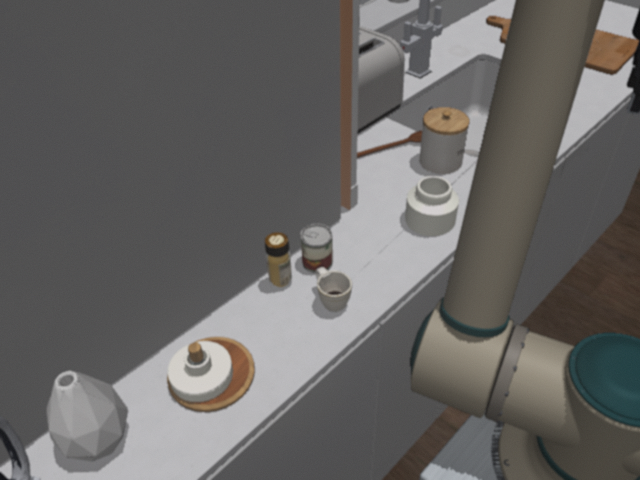

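View pics/top0.png

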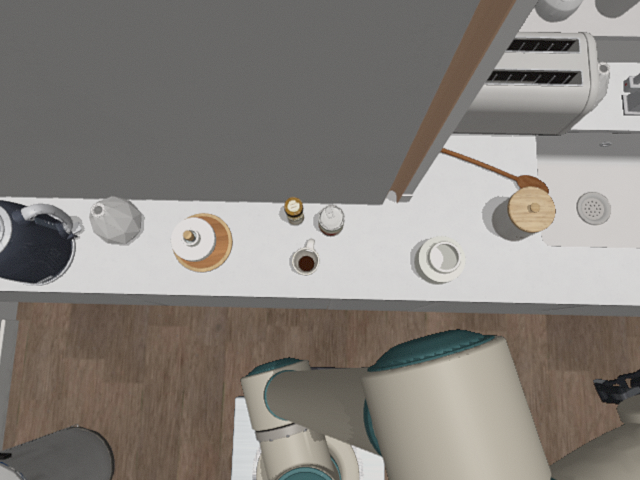

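The lids stand on the mat at the robot's left (top view knob at about 188,236). The crock is on the right (mouth about 443,256), with the tin, jar and mug between them. I'll enlarge both areas.

Run:
```python
from h import *
import pickle
s,d=pickle.load(open('v0.pkl','rb'))
def c(n,u,v,w=80,h=60): return cv2.resize(d[n]['frame'][v:v+h,u:u+w,::-1],(w*5,h*5),interpolation=cv2.INTER_CUBIC)
a=np.hstack([c('scene',160,335),c('top',160,205)]);b=np.hstack([c('scene',395,175),c('top',400,230)])
cv2.imwrite('pics/crop0.png',np.vstack([a,b]))
for n,u,v,z in[('top',188,236,.08),('scene',195,346,.08),('top',443,256,.085),('scene',434,187,.085),('top',306,260,.055),('top',294,205,.105),('top',331,215,.072)]: print(n,u,v,atz(d[n],u,v,z).round(3))
```

```text
top 188 236 [0.483 0.263 0.08 ]
scene 195 346 [0.486 0.263 0.08 ]
top 443 256 [ 0.451 -0.271  0.085]
scene 434 187 [ 0.447 -0.27   0.085]
top 306 260 [0.441 0.014 0.055]
top 294 205 [0.548 0.04  0.105]
top 331 215 [ 0.537 -0.038  0.072]
```

View pics/crop0.png

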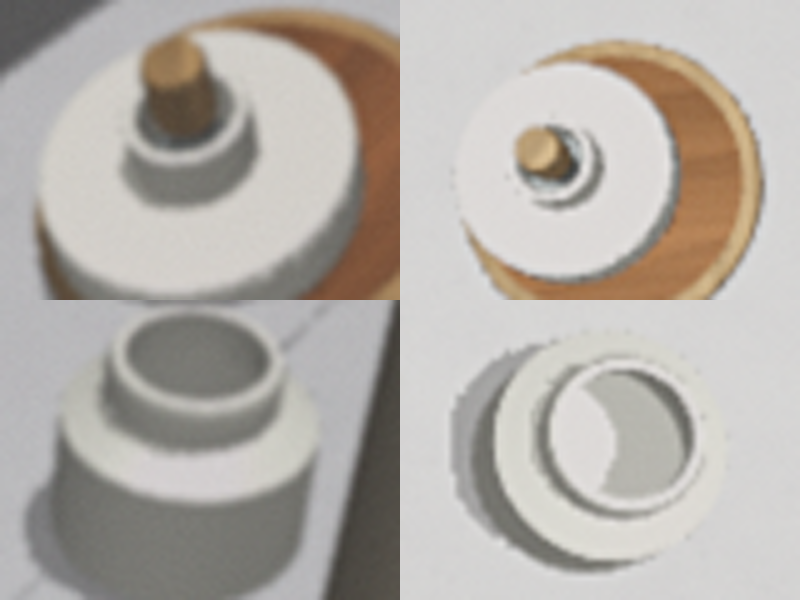

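Crop readings (5x): knob top at scene (193.6, 346.0) and top (187.8, 234.2). Crock rim centre at scene (433.8, 186.0) and top (444.3, 257.1). Next I triangulate these and square the tool's yaw to 90°, which gives dx = world y, dy = world x, dz = down.

```bash
python3 - <<'E'
from h import *
import pickle
s,d=pickle.load(open('v0.pkl','rb'))
for n,a,b in[('knob',(193.6,346),(187.8,234.2)),('rim',(433.8,186),(444.3,257.1))]:
    x,e=tri([ray(d['scene'],*a),ray(d['top'],*b)]);print(n,x.round(4),np.round(e,4))
r=rot(s['ee_rot']);print(np.degrees(np.arctan2(r[1,0],r[0,0])), r.round(3).tolist())
E
python3 -m pendant '[{"rz":-6.63},{"rz":-6.63},{"rz":-6.63},{"rz":-6.63},{"rz":-6.63},{"rz":-6.63},{"rz":-6.63},{"rz":-6.63},{"rz":-6.63},{"rz":-6.63},{"dz":0},{"dz":0}]'
python3 -c "
from h import *
print(rot(manip.get_state()['ee_rot']).round(4),manip.get_state()['qpos'])"
```

```text
knob [0.4874 0.264  0.0796] [0.0009 0.0009]
rim [ 0.4492 -0.2737  0.084 ] [0.0001 0.0001]
23.708503427980265 [[0.916, 0.402, -0.001], [0.402, -0.916, 0.002], [0.0, -0.002, -1.0]]
[[ 9.156e-01  4.021e-01 -4.000e-04]
 [ 4.021e-01 -9.156e-01  1.300e-03]
 [ 2.000e-04 -1.400e-03 -1.000e+00]] [-1.27796671e+00  2.76449893e-01  1.50583322e+00  8.71158948e-06
  1.36071400e+00 -1.20985410e-01]invalid input
```

```bash
python3 -m pendant '[{"dx":0,"dy":0,"dz":0,"rx":0,"ry":0,"rz":-6.63,"hand":0.085}]'
```

```text
clock: 0.23
position: [0.2311, -0.5262, 0.2308]
ee_rot: [-0.0, 0.965, 0.263, -0.0]
contact_force: [-0.4, -0.7, -0.0]
width: 0.085
gripper_force: 0.0
```

```bash
python3 -m pendant '[{"rz":-6.63}]'
```

```text
invalid input
```

All seven keys are needed in every row.

```bash
python3 -m pendant '[{"dx":0,"dy":0,"dz":0,"rx":0,"ry":0,"rz":-6.63,"hand":0.085},{"dx":0,"dy":0,"dz":0,"rx":0,"ry":0,"rz":-6.63,"hand":0.085},{"dx":0,"dy":0,"dz":0,"rx":0,"ry":0,"rz":-6.63,"hand":0.085},{"dx":0,"dy":0,"dz":0,"rx":0,"ry":0,"rz":-6.63,"hand":0.085},{"dx":0,"dy":0,"dz":0,"rx":0,"ry":0,"rz":-6.63,"hand":0.085},{"dx":0,"dy":0,"dz":0,"rx":0,"ry":0,"rz":-6.63,"hand":0.085},{"dx":0,"dy":0,"dz":0,"rx":0,"ry":0,"rz":-6.63,"hand":0.085},{"dx":0,"dy":0,"dz":0,"rx":0,"ry":0,"rz":-6.63,"hand":0.085},{"dx":0,"dy":0,"dz":0,"rx":0,"ry":0,"rz":-6.63,"hand":0.085},{"dx":0,"dy":0,"dz":0,"rx":0,"ry":0,"rz":0,"hand":0.085},{"dx":0,"dy":0,"dz":0,"rx":0,"ry":0,"rz":0,"hand":0.085}]'
python3 -c "
from h import *
print(rot(manip.get_state()['ee_rot']).round(4),manip.get_state()['qpos'].round(3))"
```

```text
clock: 1.15
position: [0.2312, -0.5263, 0.231]
ee_rot: [-0.0, 0.708, 0.706, 0.0]
contact_force: [0.8, 0.0, 0.3]
width: 0.0853
gripper_force: 0.0
[[ 2.7e-03  1.0e+00 -1.0e-04]
 [ 1.0e+00 -2.7e-03  5.0e-04]
 [ 5.0e-04 -1.0e-04 -1.0e+00]] [-1.278  0.276  1.505  0.     1.361 -1.275]
```

```bash
python3 -m pendant '[{"dx":0.036,"dy":0.03,"dz":0,"rx":0,"ry":0,"rz":0,"hand":0.085},{"dx":0.036,"dy":0.03,"dz":0,"rx":0,"ry":0,"rz":0,"hand":0.085},{"dx":0.036,"dy":0.03,"dz":0,"rx":0,"ry":0,"rz":0,"hand":0.085},{"dx":0.036,"dy":0.03,"dz":0,"rx":0,"ry":0,"rz":0,"hand":0.085},{"dx":0.036,"dy":0.03,"dz":0,"rx":0,"ry":0,"rz":0,"hand":0.085},{"dx":0.036,"dy":0.03,"dz":0,"rx":0,"ry":0,"rz":0,"hand":0.085},{"dx":0.02,"dy":0.02,"dz":0,"rx":0,"ry":0,"rz":0,"hand":0.085},{"dx":0,"dy":0,"dz":0,"rx":0,"ry":0,"rz":0,"hand":0.085},{"dx":0,"dy":0,"dz":0,"rx":0,"ry":0,"rz":0,"hand":0.085}]'
cat > snap.py <<'E'
from h import *
import pickle,sys
s=manip.get_state();im=manip.get_image('wrist');n=sys.argv[1]
cv2.imwrite(f'pics/{n}.png',im['frame'][:,:,::-1]);pickle.dump((s,im),open(n+'.pkl','wb'));print(s['position'].round(4),round(s['clock'],2))
E
python3 snap.py crock1
```

```text
clock: 1.9
position: [0.412, -0.3133, 0.2313]
ee_rot: [0.0, 0.707, 0.708, -0.0]
contact_force: [-0.4, 0.2, 0.0]
width: 0.0854
gripper_force: 0.0
[ 0.412  -0.3133  0.2313] 1.9
```

View pics/crock1.png

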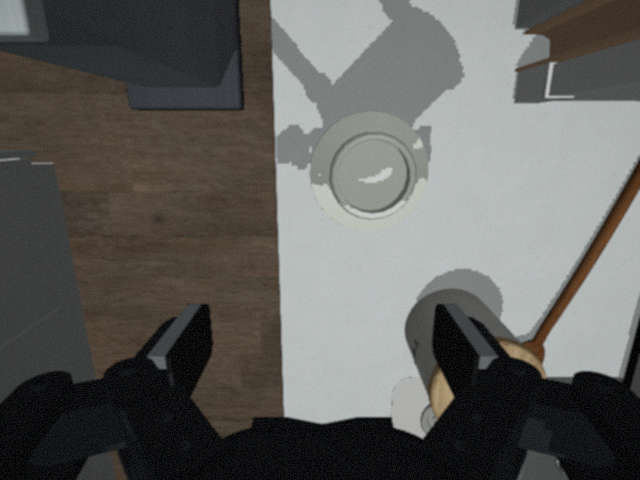

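The wrist view shows the crock's rim as a ring spanning about 330–416 by 132–218, so its centre is (373, 175).

```bash
python3 - <<'E'
from h import *
import pickle
s0,d=pickle.load(open('v0.pkl','rb'))
s,im=pickle.load(open('crock1.pkl','rb'))
print(atz(im,373,175,.085,s), tri([ray(im,373,175,s),ray(d['scene'],433.8,186),ray(d['top'],444.3,257.1)]))
E
python3 -m pendant '[{"dx":0.041,"dy":0,"dz":0,"rx":0,"ry":0,"rz":0,"hand":0.085},{"dx":0.041,"dy":0,"dz":0,"rx":0,"ry":0,"rz":0,"hand":0.085},{"dx":0.041,"dy":0,"dz":0,"rx":0,"ry":0,"rz":0,"hand":0.085},{"dx":0.041,"dy":0,"dz":0,"rx":0,"ry":0,"rz":0,"hand":0.085},{"dx":0.041,"dy":0,"dz":0,"rx":0,"ry":0,"rz":0,"hand":0.085},{"dx":0.041,"dy":0,"dz":0,"rx":0,"ry":0,"rz":0,"hand":0.085},{"dx":0.041,"dy":0,"dz":0,"rx":0,"ry":0,"rz":0,"hand":0.085},{"dx":0.041,"dy":0,"dz":0,"rx":0,"ry":0,"rz":0,"hand":0.085},{"dx":0.041,"dy":0.01,"dz":0,"rx":0,"ry":0,"rz":0,"hand":0.085},{"dx":0.041,"dy":0.01,"dz":0,"rx":0,"ry":0,"rz":0,"hand":0.085},{"dx":0.041,"dy":0.01,"dz":0,"rx":0,"ry":0,"rz":0,"hand":0.085},{"dx":0.041,"dy":0.01,"dz":0,"rx":0,"ry":0,"rz":0,"hand":0.085}]'
python3 -m pendant '[{"dx":0.024,"dy":0,"dz":0,"rx":0,"ry":0,"rz":0,"hand":0.085},{"dx":0.01,"dy":0,"dz":0,"rx":0,"ry":0,"rz":0,"hand":0.085},{"dx":0,"dy":0,"dz":0,"rx":0,"ry":0,"rz":0,"hand":0.085},{"dx":0,"dy":0,"dz":0,"rx":0,"ry":0,"rz":0,"hand":0.085}]'
python3 snap.py lid1
```

```text
[ 0.45119658 -0.27307457  0.085     ] (array([ 0.45000687, -0.27363898,  0.08382734]), [np.float64(0.0014095953558049316), np.float64(0.000553654176921669), np.float64(0.0008690067377174006)])
clock: 2.95
position: [0.4513, 0.176, 0.2315]
ee_rot: [0.001, 0.708, 0.706, 0.0]
contact_force: [1.4, -1.0, 0.8]
width: 0.0851
gripper_force: 0.0
clock: 3.28
position: [0.4507, 0.208, 0.231]
ee_rot: [0.0, 0.707, 0.707, -0.001]
contact_force: [-0.8, -0.4, 0.1]
width: 0.0854
gripper_force: 0.0
[0.4507 0.208  0.231 ] 3.28
```

View pics/lid1.png

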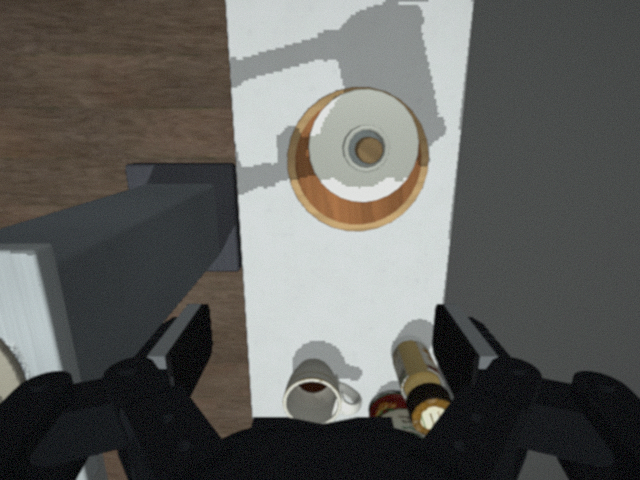

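The knob's top face is at (370, 151) and the collar ring is centred near (365, 149). The fingers straddle the clear area.

Run:
```python
from h import *
import pickle
s0,d=pickle.load(open('v0.pkl','rb'))
s,im=pickle.load(open('lid1.pkl','rb'))
print(atz(im,370,151,.084,s),atz(im,365.5,149,.059,s), tri([ray(im,370,151,s),ray(d['scene'],193.6,346),ray(d['top'],187.8,234.2)]))
print(rot(s['ee_rot']).round(4).tolist())
```

```text
[0.48706036 0.26564718 0.084     ] [0.48643234 0.26597757 0.059     ] (array([0.48750894, 0.26451161, 0.07935866]), [np.float64(0.0009106838063716233), np.float64(0.0007499181888962744), np.float64(0.0012686388505952122)])
[[0.0008, 1.0, -0.0007], [1.0, -0.0008, -0.0019], [-0.0019, -0.0007, -1.0]]
```

Estimates: knob at (0.487, 0.265) with its top near 0.082–0.084, and crock axis at (0.450, -0.2735). I'll move over the knob and descend to about TCP 0.07 first.

```bash
python3 -m pendant '[{"dx":0.019,"dy":0.012,"dz":0,"rx":0,"ry":0,"rz":0,"hand":0.085},{"dx":0.019,"dy":0.012,"dz":0,"rx":0,"ry":0,"rz":0,"hand":0.085},{"dx":0.019,"dy":0.012,"dz":0.01,"rx":0,"ry":0,"rz":0,"hand":0.085},{"dx":0,"dy":0,"dz":0.025,"rx":0,"ry":0,"rz":0,"hand":0.085},{"dx":0,"dy":0,"dz":0.025,"rx":0,"ry":0,"rz":0,"hand":0.085},{"dx":0,"dy":0,"dz":0.025,"rx":0,"ry":0,"rz":0,"hand":0.085},{"dx":0,"dy":0,"dz":0.025,"rx":0,"ry":0,"rz":0,"hand":0.06},{"dx":0,"dy":0,"dz":0.02,"rx":0,"ry":0,"rz":0,"hand":0.05},{"dx":0,"dy":0,"dz":0.01,"rx":0,"ry":0,"rz":0,"hand":0.045},{"dx":0,"dy":0,"dz":0,"rx":0,"ry":0,"rz":0,"hand":0.045},{"dx":0,"dy":0,"dz":0,"rx":0,"ry":0,"rz":0,"hand":0.045},{"dx":0,"dy":0,"dz":0,"rx":0,"ry":0,"rz":0,"hand":0.045}]'
python3 snap.py lid2
python3 - <<'E'
import cv2;from h import *
a=cv2.imread('pics/lid2.png')[200:480,120:520]
im=manip.get_image('scene')['frame'][300:420,140:300,::-1]
cv2.imwrite('pics/lid2c.png',np.vstack([cv2.resize(a,(400,280)),cv2.resize(im,(400,300))]))
E
```

```text
clock: 4.33
position: [0.4879, 0.2662, 0.0927]
ee_rot: [0.001, 0.707, 0.707, 0.001]
contact_force: [-0.2, -0.4, 0.5]
width: 0.045
gripper_force: 0.0
[0.4879 0.2662 0.0927] 4.33
```

View pics/lid2c.png

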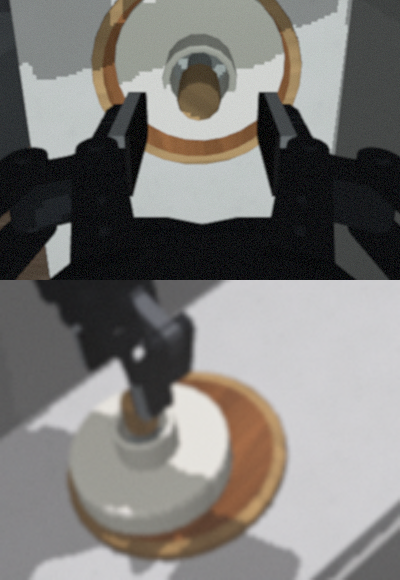

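The knob's top face is at full-image (321, 300), centred between the finger tips.

```bash
python3 - <<'E'
from h import *
import pickle
s,im=pickle.load(open('lid2.pkl','rb'))
s1,i1=pickle.load(open('lid1.pkl','rb'))
print(atz(im,321,300,.084,s),tri([ray(im,321,300,s),ray(i1,370,151,s1)]))
E
python3 -m pendant '[{"dx":0,"dy":0,"dz":0.01,"rx":0,"ry":0,"rz":0,"hand":0.045},{"dx":0,"dy":0,"dz":0.01,"rx":0,"ry":0,"rz":0,"hand":0.045},{"dx":0,"dy":0,"dz":0.009,"rx":0,"ry":0,"rz":0,"hand":0.045},{"dx":0,"dy":0,"dz":0,"rx":0,"ry":0,"rz":0,"hand":0.03},{"dx":0,"dy":0,"dz":0,"rx":0,"ry":0,"rz":0,"hand":0.022}]' 30
```

```text
[0.48803405 0.26709175 0.084     ] (array([0.4877856 , 0.26537908, 0.08014581]), [np.float64(0.00025865700076915403), np.float64(0.0002586570007691741)])
clock: 4.85
position: [0.4858, 0.2662, 0.0611]
ee_rot: [-0.0, 0.707, 0.707, -0.001]
contact_force: [0.1, 0.1, 0.1]
width: 0.0225
gripper_force: 0.0
```

```bash
python3 -m pendant '[{"dx":0,"dy":0,"dz":0,"rx":0,"ry":0,"rz":0,"hand":0.015},{"dx":0,"dy":0,"dz":0,"rx":0,"ry":0,"rz":0,"hand":0.01},{"dx":0,"dy":0,"dz":0,"rx":0,"ry":0,"rz":0,"hand":0.01},{"dx":0,"dy":0,"dz":0,"rx":0,"ry":0,"rz":0,"hand":0.01},{"dx":0,"dy":0,"dz":0,"rx":0,"ry":0,"rz":0,"hand":0.01}]' 60
python3 -m pendant '[{"dx":0,"dy":0,"dz":-0.005,"rx":0,"ry":0,"rz":0,"hand":0.01},{"dx":0,"dy":0,"dz":-0.01,"rx":0,"ry":0,"rz":0,"hand":0.01},{"dx":0,"dy":0,"dz":-0.015,"rx":0,"ry":0,"rz":0,"hand":0.01},{"dx":0,"dy":0,"dz":-0.02,"rx":0,"ry":0,"rz":0,"hand":0.01},{"dx":0,"dy":0,"dz":-0.01,"rx":0,"ry":0,"rz":0,"hand":0.01},{"dx":0,"dy":0,"dz":0,"rx":0,"ry":0,"rz":0,"hand":0.01},{"dx":0,"dy":0,"dz":0,"rx":0,"ry":0,"rz":0,"hand":0.01}]'
python3 snap.py lid3
python3 - <<'E'
import cv2;from h import *
a=cv2.imread('pics/lid3.png')[200:480,120:520]
im=manip.get_image('scene')['frame'][270:390,140:300,::-1]
cv2.imwrite('pics/lid3c.png',np.vstack([cv2.resize(a,(400,280)),cv2.resize(im,(400,300))]))
E
```

```text
clock: 5.27
position: [0.4865, 0.2665, 0.0622]
ee_rot: [-0.0, 0.707, 0.707, -0.0]
contact_force: [-0.2, 0.1, -3.4]
width: 0.0175
gripper_force: 58.6
clock: 5.85
position: [0.487, 0.2667, 0.1231]
ee_rot: [0.0, 0.707, 0.707, 0.001]
contact_force: [0.8, 0.1, -3.4]
width: 0.018
gripper_force: 58.8
[0.487  0.2667 0.1231] 5.85
```

View pics/lid3c.png

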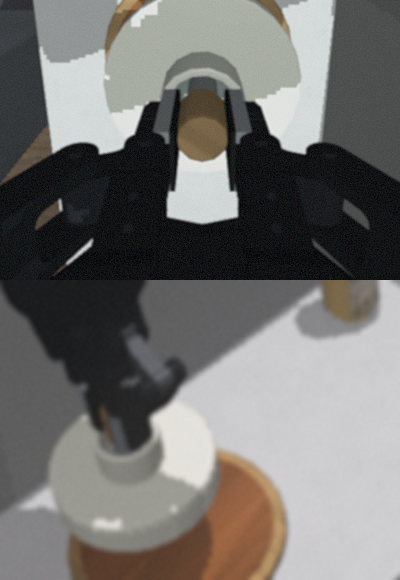

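Both lids hang nested from the knob, and the wrist force of 3.4 N matches 340 g. Knob top is at full-image (323, 338). I'll lift and swing across.

```bash
python3 - <<'E'
from h import *
import pickle
s,im=pickle.load(open('lid3.pkl','rb'))
print(atz(im,323,338,.1451,s)-s['position'])
E
python3 -m pendant '[{"dx":0,"dy":-0.003,"dz":-0.012,"rx":0,"ry":0,"rz":0,"hand":0.01},{"dx":0,"dy":-0.005,"dz":-0.02,"rx":0,"ry":0,"rz":0,"hand":0.01},{"dx":0,"dy":-0.007,"dz":-0.025,"rx":0,"ry":0,"rz":0,"hand":0.01},{"dx":-0.01,"dy":-0.01,"dz":-0.025,"rx":0,"ry":0,"rz":0,"hand":0.01},{"dx":-0.02,"dy":-0.01,"dz":-0.02,"rx":0,"ry":0,"rz":0,"hand":0.01},{"dx":-0.03,"dy":-0.01,"dz":-0.01,"rx":0,"ry":0,"rz":0,"hand":0.01},{"dx":-0.03,"dy":-0.01,"dz":0,"rx":0,"ry":0,"rz":0,"hand":0.01},{"dx":-0.03,"dy":-0.005,"dz":0,"rx":0,"ry":0,"rz":0,"hand":0.01},{"dx":-0.03,"dy":0,"dz":0,"rx":0,"ry":0,"rz":0,"hand":0.01},{"dx":-0.03,"dy":0,"dz":0,"rx":0,"ry":0,"rz":0,"hand":0.01},{"dx":-0.03,"dy":0,"dz":0,"rx":0,"ry":0,"rz":0,"hand":0.01},{"dx":-0.03,"dy":0,"dz":0,"rx":0,"ry":0,"rz":0,"hand":0.01}]'
python3 -m pendant '[{"dx":-0.03,"dy":0,"dz":0,"rx":0,"ry":0,"rz":0,"hand":0.01},{"dx":-0.03,"dy":0,"dz":0,"rx":0,"ry":0,"rz":0,"hand":0.01},{"dx":-0.03,"dy":0,"dz":0,"rx":0,"ry":0,"rz":0,"hand":0.01},{"dx":-0.03,"dy":0,"dz":0,"rx":0,"ry":0,"rz":0,"hand":0.01},{"dx":-0.03,"dy":0,"dz":0,"rx":0,"ry":0,"rz":0,"hand":0.01},{"dx":-0.03,"dy":0,"dz":0,"rx":0,"ry":0,"rz":0,"hand":0.01},{"dx":-0.03,"dy":0.005,"dz":0,"rx":0,"ry":0,"rz":0,"hand":0.01},{"dx":-0.03,"dy":0.005,"dz":0,"rx":0,"ry":0,"rz":0,"hand":0.01},{"dx":-0.025,"dy":0.005,"dz":0,"rx":0,"ry":0,"rz":0,"hand":0.01},{"dx":-0.02,"dy":0.005,"dz":0,"rx":0,"ry":0,"rz":0,"hand":0.01},{"dx":-0.01,"dy":0.002,"dz":0,"rx":0,"ry":0,"rz":0,"hand":0.01},{"dx":0,"dy":0,"dz":0,"rx":0,"ry":0,"rz":0,"hand":0.01}]'
```

```text
[0.00082487 0.00027532 0.02195738]
clock: 6.95
position: [0.4256, 0.0253, 0.2332]
ee_rot: [-0.001, 0.707, 0.707, -0.001]
contact_force: [0.6, 0.6, -3.5]
width: 0.0179
gripper_force: 59.0
clock: 7.95
position: [0.4487, -0.2703, 0.2329]
ee_rot: [-0.001, 0.708, 0.706, -0.0]
contact_force: [0.1, 0.7, -3.1]
width: 0.0179
gripper_force: 59.0
```

```bash
python3 -m pendant '[{"dx":-0.003,"dy":0.0012,"dz":0.01,"rx":0,"ry":0,"rz":0,"hand":0.01},{"dx":0,"dy":0,"dz":0.02,"rx":0,"ry":0,"rz":0,"hand":0.01},{"dx":0,"dy":0,"dz":0.02,"rx":0,"ry":0,"rz":0,"hand":0.01},{"dx":0,"dy":0,"dz":0.02,"rx":0,"ry":0,"rz":0,"hand":0.01},{"dx":0,"dy":0,"dz":0.01,"rx":0,"ry":0,"rz":0,"hand":0.01},{"dx":0,"dy":0,"dz":0.005,"rx":0,"ry":0,"rz":0,"hand":0.01},{"dx":0,"dy":0,"dz":0,"rx":0,"ry":0,"rz":0,"hand":0.01},{"dx":0,"dy":0,"dz":0,"rx":0,"ry":0,"rz":0,"hand":0.01}]'
python3 - <<'E'
from h import *
import pickle
s=manip.get_state();d={n:manip.get_image(n) for n in('scene','top','wrist')};pickle.dump((s,d),open('v1.pkl','wb'))
print(s['position'],s['contact_force'],rot(s['ee_rot']).round(4).tolist())
a=cv2.resize(d['scene']['frame'][140:240,380:480,::-1],(400,400),interpolation=2)
b=cv2.resize(d['top']['frame'][200:300,390:490,::-1],(400,400),interpolation=2)
cv2.imwrite('pics/pre.png',np.hstack([a,b]))
E
```

```text
clock: 8.62
position: [0.4503, -0.2712, 0.1498]
ee_rot: [0.0, 0.707, 0.707, 0.0]
contact_force: [-1.0, 0.5, -3.1]
width: 0.0176
gripper_force: 58.9
[ 0.45029659 -0.27121533  0.14978905] [-0.96609248  0.46500194 -3.05870683] [[-0.0008, 1.0, 0.0007], [1.0, 0.0008, -0.0004], [-0.0004, 0.0007, -1.0]]
```

View pics/pre.png

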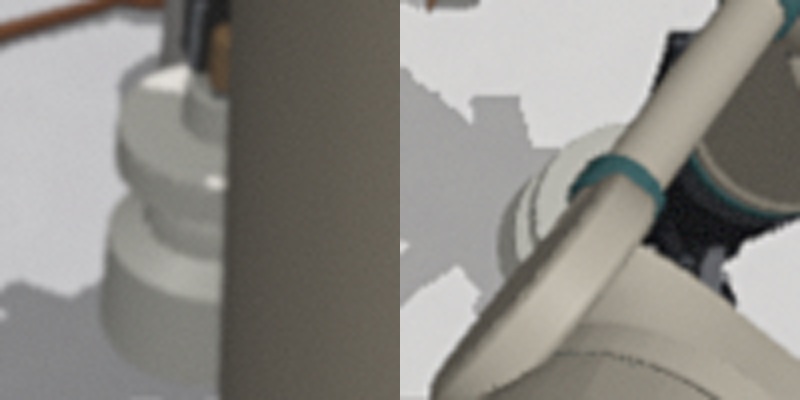

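The lids hang level just above the neck, and the crock hasn't moved. I'll lower them slowly with a force check.

```bash
python3 -m pendant '[{"dx":-0.0012,"dy":0,"dz":0.005,"rx":0,"ry":0,"rz":0,"hand":0.01},{"dx":0,"dy":0,"dz":0.004,"rx":0,"ry":0,"rz":0,"hand":0.01},{"dx":0,"dy":0,"dz":0.003,"rx":0,"ry":0,"rz":0,"hand":0.01},{"dx":0,"dy":0,"dz":0.003,"rx":0,"ry":0,"rz":0,"hand":0.01},{"dx":0,"dy":0,"dz":0.003,"rx":0,"ry":0,"rz":0,"hand":0.01},{"dx":0,"dy":0,"dz":0,"rx":0,"ry":0,"rz":0,"hand":0.01}]'
```

```text
clock: 9.27
position: [0.4498, -0.2727, 0.1306]
ee_rot: [-0.0, 0.707, 0.707, -0.0]
contact_force: [0.4, 0.0, -3.0]
width: 0.018
gripper_force: 58.9
```

```bash
python3 -m pendant '[{"dx":0,"dy":0,"dz":0.003,"rx":0,"ry":0,"rz":0,"hand":0.01},{"dx":0,"dy":0,"dz":0.003,"rx":0,"ry":0,"rz":0,"hand":0.01},{"dx":0,"dy":0,"dz":0.002,"rx":0,"ry":0,"rz":0,"hand":0.01},{"dx":0,"dy":0,"dz":0.001,"rx":0,"ry":0,"rz":0,"hand":0.01},{"dx":0,"dy":0,"dz":0,"rx":0,"ry":0,"rz":0,"hand":0.01}]'
python3 -m pendant '[{"dx":0,"dy":0,"dz":0.001,"rx":0,"ry":0,"rz":0,"hand":0.01},{"dx":0,"dy":0,"dz":0.001,"rx":0,"ry":0,"rz":0,"hand":0.01},{"dx":0,"dy":0,"dz":0,"rx":0,"ry":0,"rz":0,"hand":0.01}]'
```

```text
clock: 9.68
position: [0.45, -0.2729, 0.1221]
ee_rot: [0.0, 0.707, 0.707, -0.0]
contact_force: [-0.0, -1.2, -3.5]
width: 0.0178
gripper_force: 58.9
clock: 9.93
position: [0.45, -0.2728, 0.1203]
ee_rot: [0.0, 0.707, 0.707, 0.0]
contact_force: [1.4, -0.6, -2.8]
width: 0.018
gripper_force: 58.9
```

```bash
python3 -m pendant '[{"dx":0,"dy":0,"dz":0.001,"rx":0,"ry":0,"rz":0,"hand":0.01},{"dx":0,"dy":0,"dz":0.0005,"rx":0,"ry":0,"rz":0,"hand":0.01},{"dx":0,"dy":0,"dz":0,"rx":0,"ry":0,"rz":0,"hand":0.01}]'
python3 -m pendant '[{"dx":0,"dy":0,"dz":0.001,"rx":0,"ry":0,"rz":0,"hand":0.01},{"dx":0,"dy":0,"dz":0,"rx":0,"ry":0,"rz":0,"hand":0.01}]'
```

```text
clock: 10.18
position: [0.45, -0.2728, 0.1188]
ee_rot: [0.0, 0.707, 0.707, -0.0]
contact_force: [0.0, -1.6, -2.6]
width: 0.0178
gripper_force: 59.1
clock: 10.35
position: [0.4501, -0.273, 0.1184]
ee_rot: [0.001, 0.707, 0.707, -0.0]
contact_force: [-0.2, -0.2, 2.1]
width: 0.0179
gripper_force: 59.8
```

The weight has come off and there are about 5 N of seat load, right at the expected height, so the lid is home. I'll release.

```bash
python3 -m pendant '[{"dx":0,"dy":0,"dz":0,"rx":0,"ry":0,"rz":0,"hand":0.025},{"dx":0,"dy":0,"dz":0,"rx":0,"ry":0,"rz":0,"hand":0.04},{"dx":0,"dy":0,"dz":0,"rx":0,"ry":0,"rz":0,"hand":0.06},{"dx":0,"dy":0,"dz":0,"rx":0,"ry":0,"rz":0,"hand":0.065},{"dx":0,"dy":0,"dz":0,"rx":0,"ry":0,"rz":0,"hand":0.065},{"dx":0,"dy":0,"dz":-0.01,"rx":0,"ry":0,"rz":0,"hand":0.065},{"dx":0,"dy":0,"dz":-0.01,"rx":0,"ry":0,"rz":0,"hand":0.065},{"dx":0,"dy":0,"dz":0,"rx":0,"ry":0,"rz":0,"hand":0.065},{"dx":0,"dy":0,"dz":0,"rx":0,"ry":0,"rz":0,"hand":0.065}]'
python3 snap.py home
python3 - <<'E'
import cv2;from h import *
a=cv2.imread('pics/home.png')[160:460,120:520]
im=manip.get_image('scene')['frame'][140:240,380:480,::-1]
cv2.imwrite('pics/homec.png',np.hstack([a,cv2.resize(im,(300,300))]))
E
```

```text
clock: 11.1
position: [0.4506, -0.2733, 0.1391]
ee_rot: [0.001, 0.707, 0.707, 0.0]
contact_force: [0.4, -0.3, -0.9]
width: 0.0648
gripper_force: 0.0
[ 0.4506 -0.2733  0.1391] 11.1
```

View pics/homec.png

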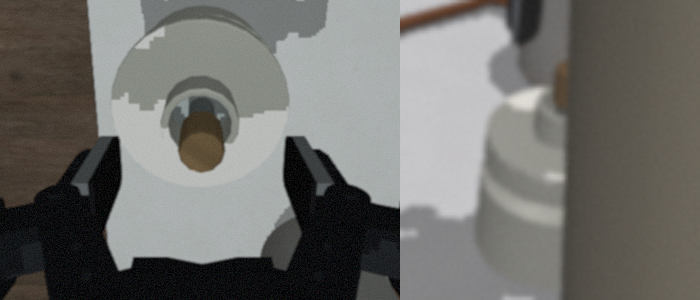

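The cover sits level and seated. The knob's top is at full-image (322, 312) and the collar ring is centred at about (320, 284).

Run:
```python
from h import *
import pickle
s,im=pickle.load(open('home.pkl','rb'))
print(atz(im,320,284,.116,s)-s['position'],atz(im,322,312,.141,s)-s['position'])
```

```text
[-0.0003946   0.00241542 -0.02310588] [0.00050145 0.00048156 0.00189412]
```

```bash
python3 -m pendant '[{"dx":0.001,"dy":0,"dz":0.006,"rx":0,"ry":0,"rz":0,"hand":0.055},{"dx":0,"dy":0,"dz":0.01,"rx":0,"ry":0,"rz":0,"hand":0.055},{"dx":0,"dy":0,"dz":0.01,"rx":0,"ry":0,"rz":0,"hand":0.055},{"dx":0,"dy":0,"dz":0.008,"rx":0,"ry":0,"rz":0,"hand":0.055},{"dx":0,"dy":0,"dz":0.004,"rx":0,"ry":0,"rz":0,"hand":0.055},{"dx":0,"dy":0,"dz":0.002,"rx":0,"ry":0,"rz":0,"hand":0.05},{"dx":0,"dy":0,"dz":0,"rx":0,"ry":0,"rz":0,"hand":0.045},{"dx":0,"dy":0,"dz":0,"rx":0,"ry":0,"rz":0,"hand":0.042}]' 25
python3 -m pendant '[{"dx":0,"dy":0,"dz":0,"rx":0,"ry":0,"rz":0,"hand":0.038},{"dx":0,"dy":0,"dz":0,"rx":0,"ry":0,"rz":0,"hand":0.034},{"dx":0,"dy":0,"dz":0,"rx":0,"ry":0,"rz":0,"hand":0.03},{"dx":0,"dy":0,"dz":0,"rx":0,"ry":0,"rz":0,"hand":0.03},{"dx":0,"dy":0,"dz":0,"rx":0,"ry":0,"rz":0,"hand":0.03}]' 40
```

```text
clock: 11.87
position: [0.45, -0.2718, 0.0978]
ee_rot: [0.0, 0.707, 0.707, -0.0]
contact_force: [0.1, -0.2, -0.6]
width: 0.0422
gripper_force: 0.0
clock: 12.28
position: [0.45, -0.2719, 0.0983]
ee_rot: [0.0, 0.707, 0.707, -0.0]
contact_force: [-0.7, -0.3, 3.4]
width: 0.0366
gripper_force: 40.1
```

```bash
python3 -m pendant '[{"dx":0,"dy":0,"dz":-0.003,"rx":0,"ry":0,"rz":0,"hand":0.03},{"dx":0,"dy":0,"dz":-0.004,"rx":0,"ry":0,"rz":0,"hand":0.03},{"dx":0,"dy":0,"dz":-0.005,"rx":0,"ry":0,"rz":0,"hand":0.03},{"dx":0,"dy":0,"dz":-0.005,"rx":0,"ry":0,"rz":0,"hand":0.03},{"dx":0,"dy":0,"dz":0,"rx":0,"ry":0,"rz":0,"hand":0.03},{"dx":0,"dy":0,"dz":0,"rx":0,"ry":0,"rz":0,"hand":0.03}]'
```

```text
clock: 12.78
position: [0.4502, -0.2719, 0.1153]
ee_rot: [0.001, 0.707, 0.707, 0.0]
contact_force: [0.6, 0.8, -1.5]
width: 0.037
gripper_force: 40.3
```

The wrist carries about 2 N, which is the cover alone. I'll keep lifting to 5 cm over the knob.

```bash
python3 -m pendant '[{"dx":0,"dy":0,"dz":-0.006,"rx":0,"ry":0,"rz":0,"hand":0.03},{"dx":0,"dy":0,"dz":-0.01,"rx":0,"ry":0,"rz":0,"hand":0.03},{"dx":0,"dy":0,"dz":-0.014,"rx":0,"ry":0,"rz":0,"hand":0.03},{"dx":0,"dy":0,"dz":-0.016,"rx":0,"ry":0,"rz":0,"hand":0.03},{"dx":0,"dy":0,"dz":-0.016,"rx":0,"ry":0,"rz":0,"hand":0.03},{"dx":0,"dy":0,"dz":-0.016,"rx":0,"ry":0,"rz":0,"hand":0.03},{"dx":0,"dy":0,"dz":-0.014,"rx":0,"ry":0,"rz":0,"hand":0.03},{"dx":0,"dy":0,"dz":-0.008,"rx":0,"ry":0,"rz":0,"hand":0.03},{"dx":0,"dy":0,"dz":-0.004,"rx":0,"ry":0,"rz":0,"hand":0.03},{"dx":0,"dy":0,"dz":0,"rx":0,"ry":0,"rz":0,"hand":0.03},{"dx":0,"dy":0,"dz":0,"rx":0,"ry":0,"rz":0,"hand":0.03},{"dx":0,"dy":0,"dz":0,"rx":0,"ry":0,"rz":0,"hand":0.03}]'
python3 - <<'E'
import cv2;from h import *
im=manip.get_image('scene')['frame'][90:240,380:530,::-1]
cv2.imwrite('pics/end.png',cv2.resize(im,(600,600)))
E
```

```text
clock: 13.78
position: [0.4494, -0.2713, 0.2179]
ee_rot: [-0.001, 0.707, 0.707, -0.0]
contact_force: [0.4, 0.2, -1.3]
width: 0.0369
gripper_force: 40.3
```

View pics/end.png

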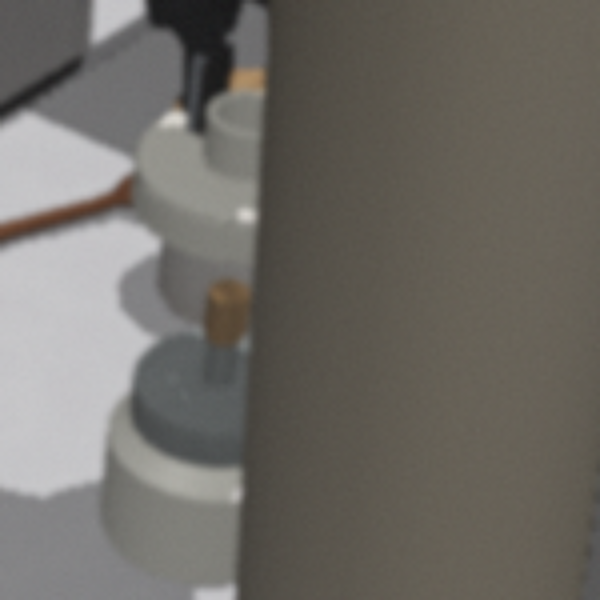

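The cover is held by its collar clear above the knob (knob top at crop 228,290), and the inner lid sits level on the crock. I'll hand the job in.

```bash
python3 -c "
from rig import manip
print(manip.sign_off())"
```

```text
the job is handed in; nothing more can be done
None
```

The lid set was placed on the crock in one piece, then the cover was lifted off alone and is held about 5 cm above the knob; the inner lid stays closed on the crock, and the job is handed in, with no verdict returned.

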